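# Set the blade gap of a plate coater

### The job

Get the plate coater ready to spread a film: slide the carriage with the glass plate along its guides, under the bridge, until it is fully home against the end stop, keeping it flat in the guides. Then turn the thumbscrew on the bridge clockwise until the blade seats firmly on the glass and the screw will go no further, and back it off a quarter turn so that the blade stands one film thickness clear. Finish still gripping the thumbscrew head at that setting, so that a colleague can lock it with the ring below; leave the other things on the bench where they are.

Things in the scene. Friction and masses are not known exactly. Their poses are not given: they have to be found in the camera images.
- coater: Plate coater, fixed: aluminium base 170 x 370 mm, bed 18 mm above the bench. Origin on the bench under the base's middle; y runs along its two dark guide rails (103 mm apart, tops 30 mm high) toward the end stop, whose face is at y = +165 mm. A dark bridge crosses at y = 75 to 105 mm, x = -80 to +80 mm, its beam 58 to 74 mm above the bench; the thumbscrew stands on it at x = 0, y = +90 mm.
- blade: Steel blade 96 mm wide that hangs level under the bridge's beam, across the guides; origin at the middle of its lower edge. The thumbscrew raises and lowers it. On the glass its edge is 32 mm above the bench; as found it is 1.3 to 2.1 mm higher, and the carriage's glass passes under it freely.
- carriage: Loose sliding carriage, 0.45 kg: aluminium plate 100 x 190 x 10 mm on the bed between the rails (1.5 mm play each side), a glass plate 92 x 147 x 4 mm on top. Origin: centre of its underside; y points to the end stop, front edge at y = +95 mm, handle at y = -80 mm. It starts 90 to 140 mm back from the stop; fully home, front edge on the stop, its origin is at y = +70 mm in the coater's frame.
- carriage_handle (a point): Middle of the carriage's pull handle, 37 mm above the carriage's underside, 55 mm above the bench: upright round black grip 22 mm across, 34 mm tall. When the carriage is home it stands 100 mm from the thumbscrew's axis.
- thumbscrew_grip (a point): Middle of the thumbscrew's head, on its upright axis: ribbed black knob 36 mm across, 24 mm tall, this point 102 mm above the bench when seated and 13 mm above the knob's underside; grip it from above at any angle. A white line on its top shows its turn. Below it lie a brass lock ring (25 mm across, top at 84 mm) and a flat collar (47 mm across, top at 78 mm), both fixed.
- thumbscrew (a joint): Turn of the thumbscrew in rad. 0 = run right down, blade pressed on the glass, at a hard stop; grows anticlockwise seen from above, raising blade and head 5 mm a turn (0.8 mm a rad). Starts at 1.9 to 2.9, cannot pass 3.3. Friction (about 0.06 N m) keeps it where it is left. A quarter turn backed off is 1.57.
- glass_plates: Bystander: stack of green glass plates, 60 x 88 x 35 mm, just beyond the end stop. Origin at the centre of its underside.
- reagent_3: Bystander: small reagent bottle, 46 mm across and 83 mm tall, on the far side of the coater. Origin at the centre of its underside.
- weigh_boat: Bystander: white plastic weighing boat, 70 x 70 x 15 mm, on the far side of the coater. Origin at the centre of its underside.
- reagent_1: Bystander: brown reagent bottle, 54 mm across and 93 mm tall, left of the coater. Origin at the centre of its underside.
- timer: Bystander: flat countdown timer, 62 x 62 x 15 mm, right of the coater. Origin at the centre of its underside.

How it is judged:
By the outcome, as a careful person would: the job done as asked, in the order asked, and still so for the second after the job is handed in, while the arm keeps its last pose, push and grip.
It also fails if it takes over 58 s, if anything falls off the work surface, if the arm or the gripper's body presses on something with over 40 N, if the wrist force passes 120 N, or if a joint passes its speed limit or range.

### The arm

A 6-joint arm with a two-finger parallel gripper is mounted at the origin on a cart in front of the work surface, level with it; the furniture and walls round the work are solid. World frame = base frame: x ahead of the robot, y to its left, z up, the work surface at z = 0. Lengths are in mm, angles in rad, forces in N, time in s.
With the tool pointing down it reaches from about 325 to 750 mm from the base axis. Payload 7.6 kg.
Tool frame: the origin (TCP) lies midway between the tips of the shut fingers; the grasp point (between the pads) lies 19 mm behind it; z points along the fingers, y is the direction in which the jaws open and shut (so a half turn about z gives the same grasp; the last joint's range is limited). The gripper opens to 85 mm and grips with 20 to 120 N. Pads are 22 mm wide; open, the fingers measure 114 mm over their backs; the gripper's body (76 mm by 85 mm) begins 54 mm behind the grasp point. The pads swing forward as they close: fully open they stand 13 mm farther back than shut.
Start: joints at [1.224, 0.052, 1.401, -0, 1.689, -0.07], TCP at [143.454, 505.041, 231.323] pointing down, gripper open.
Joint ranges: [-2.9, 2.9], [-0.91, 2.17], [0.12, 2.37], [-1.06, 4.2], [0.26, 2.73], [-2.93, 2.93]. Speed limits (rad/s): [2.57, 2.57, 3.01, 3.14, 3.14, 3.14].

### API

Orientations are given as [roll, pitch, yaw] about the fixed x, y, z axes, in that order (R = Rz(yaw) Ry(pitch) Rx(roll)).
In Python, from rig import ctrl gives the robot as it stands. The module is installed in compiled form; this text tells all that it offers.
- The arm moves only by the tool move_arm, never from a script. Its argument "plan" is one flat list of numbers, 7 for each row, row after row: the shift along the tool's x, y, z in units of 0.5 m (1.0 is 0.5 m), then the turn, a rotation vector about the tool's x, y, z in units of 2 pi rad (1.0 is 2 pi rad), then the gripper command: -1 is fully open, 1 is shut, values between are in proportion. A call has 1 to 5 rows; each row shifts and turns the commanded pose from where the row before left it, along the tool's axes as they then stand; what a row does not reach is not made up. A row lasts 1/8 s, in which the tool goes at most 62.5 mm and 10.7 degrees, less where a joint would pass 70% of its speed; a pose out of reach is approached as far as the arm can. A call with a number of a shift or a turn outside -1 to 1 is refused whole. A call with a gripper value outside its range is refused whole. The fingers move at their own pace and stop on an object; the grip force is fixed at half the most. Time passes only in rows, so rows that do not move let the fingers close. It gives the time, the measured TCP pose, the force and the opening at its end, in the units of the state.
- ctrl.read_state(): the state, without advancing time (a new reading comes with each control period).
- ctrl.capture(name): name is "scene" or "top" or "wrist"; returns the picture (384x512x3 uint8, red, green, blue); there is no depth.
- ctrl.camera_info(name): a dict with "mtx" (3x3 intrinsics, pixels), "extrinsics" (4x4, takes a point from camera to world coordinates). Camera axes: x right, y down, z forward; pixel columns grow to the right and rows downward; lengths in mm; the calibration is good to about 2 mm. A picture is of the moment at which its call begins: read the wrist's pose just before it. camera_info takes no time and is no camera call; for the wrist camera it gives the pose at the moment of the call.
- ctrl.finish_job(): hands the job in, once; it reports no verdict.
The state is a dict: "t": time; "q": joint angles; "joint_velocities": joint speeds; "joint_efforts": joint torques, N m; "position": TCP position; "tcp_rot": TCP orientation; "force": force on the tool from outside, world axes, zero at the start; "torque": the same for the moment, N m; "grip_width": finger opening in mm.
Only numpy, scipy, OpenCV 4.12 (cv2) and the standard library are available. Lean on these libraries where they do the work, as an engineer would, in place of code of your own. Each camera call takes 0.05 s, during which the arm holds its last target. There are 200 camera calls.

## Working session

There is one attempt and no reset: what is moved stays moved. The work goes in short steps, Python scripts to look and compute and a tool call to move; the robot and the scene stay as the last step left them, time stands still between calls to the robot, and variables do not carry over. Pictures are saved under pics/ and viewed, about 8 in all and at most 12, crops included, and the job is handed in when it is done.

Besides the shell and the picture viewer there is one more tool, called after "Call:" by a JSON object that holds its "op" and its "data", one argument or row to a line. move_arm: Moves the arm, as the interface text tells. Shifts and turns lie within -1 to 1; 1 stands for 0.5 m of shift or 2 pi rad of turn. Its arguments: {"type":"object","properties":{"plan":{"type":"array"}},"required":["plan"]}

```bash
mkdir -p pics; python3 - <<'E'
from rig import ctrl
import cv2,numpy as np
s=ctrl.read_state();print(s)
for n in("scene","top"):
    cv2.imwrite(f"pics/{n}0.png",ctrl.capture(n)[:,:,::-1])
    i=ctrl.camera_info(n);print(n,i["mtx"].round(1).tolist(),i["extrinsics"].round(3).tolist())
a=cv2.imread("pics/scene0.png");b=cv2.imread("pics/top0.png")
E
```

```text
{'t': 0.0, 'q': array([ 1.22368596e+00,  5.28333084e-02,  1.40172198e+00,  2.21510327e-05,
        1.68858925e+00, -7.03310690e-02]), 'joint_velocities': array([ 9.52237396e-04, -1.96602785e-03,  1.62998283e-03, -3.93682472e-04,
        8.45049061e-04, -7.80953848e-05]), 'joint_efforts': array([ 3.77598381e-04, -3.81665933e+01, -3.60190701e+01, -1.05953409e-04,
        6.24812121e-03, -5.33980455e-06]), 'position': array([143.34767964, 504.74324817, 230.47561918]), 'tcp_rot': array([-3.14004615e+00, -1.31002994e-04,  2.86481584e+00]), 'force': array([-0.73843322,  0.04482181, -0.54342583]), 'torque': array([ 0.03486544, -0.00747865, -0.01501452]), 'grip_width': 85.49837256493446}
scene [[427.0, 0.0, 253.6], [0.0, 427.0, 190.3], [0.0, 0.0, 1.0]] [[0.59, -0.36, 0.723, -557.889], [-0.807, -0.293, 0.512, -730.776], [0.028, -0.886, -0.463, 820.04], [0.0, 0.0, 0.0, 1.0]]
top [[359.4, 0.0, 252.4], [0.0, 359.4, 196.6], [0.0, 0.0, 1.0]] [[0.004, -0.992, 0.123, 446.361], [-1.0, -0.005, -0.01, 54.868], [0.011, -0.123, -0.992, 1271.18], [0.0, 0.0, 0.0, 1.0]]
```

View pics/top0.png

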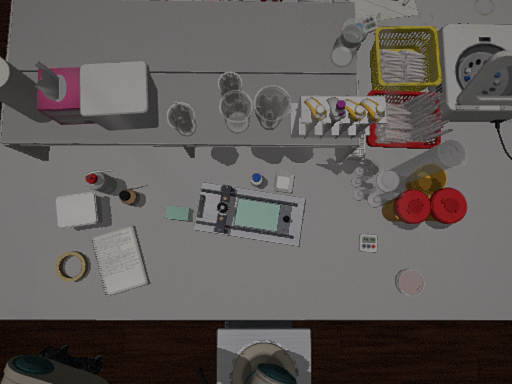

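View pics/scene0.png

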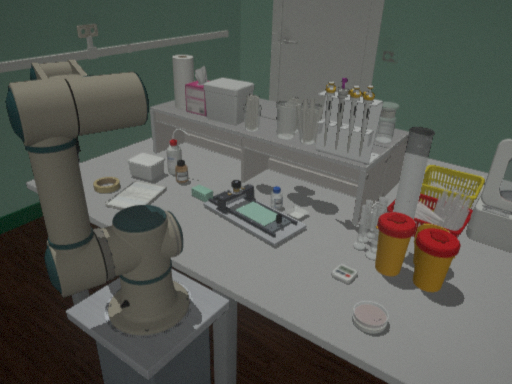

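Top view: the coater's base spans about (195–305, 183–245), the knob is near (223,208), the handle near (287,219), and the end stop is to the left (+y). The scene view agrees. Next I'll enlarge the coater and cast rays.

```bash
cat >h.py <<'E'
from rig import ctrl
import cv2,numpy as np
def ray(n,u,v,z,info=None):
    i=info or ctrl.camera_info(n);E=i["extrinsics"]
    d=E[:3,:3]@np.linalg.solve(i["mtx"],[u,v,1.]);o=E[:3,3]
    return (o+d*(z-o[2])/d[2])
def proj(n,p,info=None):
    i=info or ctrl.camera_info(n);E=i["extrinsics"]
    c=i["mtx"]@(E[:3,:3].T@(np.array(p,float)-E[:3,3]));return c[:2]/c[2]
E
python3 - <<'E'
from h import *
b=cv2.imread("pics/top0.png")
cv2.imwrite("pics/topc.png",cv2.resize(b[165:260,160:320],None,fx=5,fy=5,interpolation=cv2.INTER_CUBIC))
print("knob",ray("top",223,207.5,115),"handle",ray("top",287,219,72))
E
```

```text
knob [553.3836391  137.99714806 115.        ] handle [519.8250278  -73.03780124  72.        ]
```

View pics/topc.png

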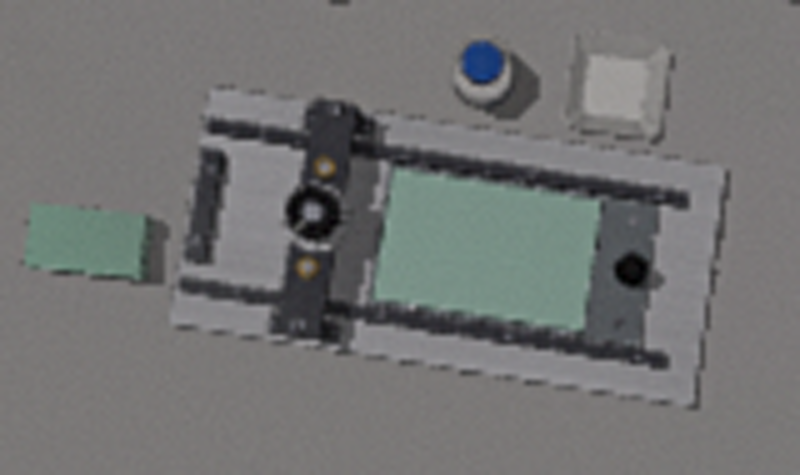

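The crop shows the base corners at (210,87), (728,167), (697,405) and (170,325), the knob at (313,212), the handle at (631,270) and the blue-capped bottle at (483,62).

```bash
python3 - <<'E'
from h import *
f=lambda u,v,z:ray("top",160+u/5,165+v/5,z)
C=[f(*c,18) for c in [(210,87),(728,167),(697,405),(170,325)]]
for a,b in zip(C,C[1:]+C[:1]):print(np.linalg.norm(a-b))
c=sum(C)/4
k=f(313,212,115.);h=f(631,270,72)
d=(C[0]+C[3]-C[1]-C[2])/2;d/=np.linalg.norm(d)
print("centre",c,"dir",d,np.arctan2(d[1],d[0]))
print("knob",k,"pred",c+90*d,"handle",h)
r=h-k;x=np.array([d[1],-d[0],0])
print("along",r@d,"lat",(h-c)@x,(k-c)@x,(k-c)@d)
print("handle home",c-10*d)
E
```

```text
369.16765247806745
167.67134645516495
369.29044736870094
169.02761461176829
centre [540.04693726  49.67384492  18.        ] dir [0.14708398 0.98912401 0.        ] 1.42317679073542
knob [553.70141906 139.29138989 115.        ] pred [553.28449522 138.69500566  18.        ] handle [519.81318373 -70.36290713  72.        ]
along -212.35851504569698 lat -2.358208462839947 0.3246708121392796 90.65122077986189
handle home [538.57609748  39.78260484  18.        ]
```

Call:
{"op": "move_arm", "data": {
  "plan": [-0.0866,-0.075,0,0,0,0,-1,-0.0866,-0.075,0,0,0,0,-1,-0.0866,-0.075,0,0,0,0,-1,-0.0866,-0.075,0,0,0,0,-1,-0.0866,-0.075,0,0,0,0,-1]
}}

```text
t: 0.72
position: [301.0, 263.8, 231.1]
tcp_rot: [-3.142, -0.0, 2.865]
force: [1.2, 0.3, 0.0]
grip_width: 85.4
```

Call:
{"op": "move_arm", "data": {
  "plan": [-0.0866,-0.075,0,0,0,0,-1,-0.0866,-0.075,0,0,0,0,-1,-0.0866,-0.075,0,0,0,0,-1,-0.0866,-0.075,0,0,0,0,-1,-0.0866,-0.075,0,0,0,0,-1]
}}

```text
t: 1.35
position: [458.1, 24.2, 231.0]
tcp_rot: [3.141, -0.0, 2.865]
force: [1.0, 0.7, 0.8]
grip_width: 85.7
```

Call:
{"op": "move_arm", "data": {
  "plan": [-0.0866,-0.075,0,0,0,0,-1,-0.0866,-0.075,0,0,0,0,-1,0,0,0.08,0,0,-0.0205,-1,0,0,0,0,0,0,-1]
}}

```text
t: 1.85
position: [518.5, -69.9, 187.6]
tcp_rot: [3.141, -0.008, 2.992]
force: [0.3, 0.5, 0.4]
grip_width: 85.4
```

```bash
cat >>h.py <<'E'
def togo(p,s=None):
    "shift from measured TCP to world p, in tool axes, mm"
    from scipy.spatial.transform import Rotation as R
    s=s or ctrl.read_state()
    return R.from_euler("xyz",s["tcp_rot"]).as_matrix().T@(np.array(p)-s["position"])
E
python3 - <<'E'
from h import *
s=ctrl.read_state();i=ctrl.camera_info("wrist")
cv2.imwrite("pics/w1.png",ctrl.capture("wrist")[:,:,::-1])
np.save("w1.npy",i,allow_pickle=True)
print(s["t"],s["q"].round(3),s["position"],s["tcp_rot"],s["force"])
for p in[(519.8,-70.4,72),(553.5,139,115)]:print(proj("wrist",p,i))
E
```

```text
1.85 [-0.205  0.07   1.469  0.     1.61  -1.625] [518.5492419  -69.87576006 187.57095081] [ 3.14095302 -0.00794882  2.99166637] [0.33443795 0.45352931 0.38964501]
[258.15684251 192.74257731]
[545.94594214 211.61541156]
```

View pics/w1.png

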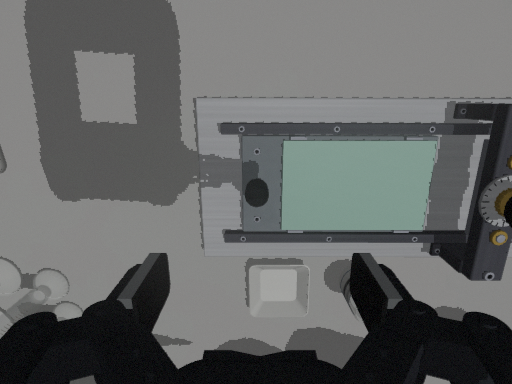

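The wrist view shows the handle at about (257,192), where I predicted it (258,193), centred between the fingers. The jaws lie along the rails. Descending to grip.

Call:
{"op": "move_arm", "data": {
  "plan": [0,0,0.1,0,0,0,-1,0,0,0.1,0,0,0,-1,0,0,0.06,0,0,0,-1,0,0,0.02,0,0,0,-1,0,0,0,0,0,0,-1]
}}

```text
t: 2.52
position: [521.1, -69.6, 52.8]
tcp_rot: [-3.142, 0.002, 2.993]
force: [0.3, 0.2, 0.5]
grip_width: 85.4
```

```bash
python3 - <<'E'
from h import *
s=ctrl.read_state();print(s["position"],s["tcp_rot"],s["force"],togo((519.8,-70.4,34)))
E
```

```text
[521.0560971  -69.58620216  52.78680237] [-3.14157758e+00  1.76073224e-03  2.99327261e+00] [0.3009974  0.15074602 0.48510267] [ 1.15512238 -0.99020188 18.78481255]
```

Call:
{"op": "move_arm", "data": {
  "plan": [0.002,-0.002,0.034,0,0,0,-1,0,0,0,0,0,0,-1,0,0,0,0,0,0,-1]
}}

```text
t: 2.9
position: [519.3, -70.7, 34.6]
tcp_rot: [3.142, 0.0, 2.993]
force: [-0.4, -0.5, -0.5]
grip_width: 85.4
```

Call:
{"op": "move_arm", "data": {
  "plan": [0,0,0,0,0,0,1,0,0,0,0,0,0,1,0,0,0,0,0,0,1,0,0,0,0,0,0,1,0,0,0,0,0,0,1]
}}

```text
t: 3.52
position: [519.4, -71.0, 34.7]
tcp_rot: [-3.141, 0.001, 2.994]
force: [-2.3, -1.5, 2.6]
grip_width: 20.0
```

Call:
{"op": "move_arm", "data": {
  "plan": [0,0.02,0,0,0,0,1,0,0.03,0,0,0,0,1,0,0.03,0,0,0,0,1,0,0.03,0,0,0,0,1,0,0.02,0,0,0,0,1]
}}

```text
t: 4.15
position: [529.1, -6.3, 34.8]
tcp_rot: [-3.141, 0.001, 2.994]
force: [-0.2, -5.8, 4.5]
grip_width: 19.8
```

```bash
python3 - <<'E'
from h import *
s=ctrl.read_state();print(s["position"],s["tcp_rot"],s["force"],s["torque"],togo((538.6,39.8,34)))
E
```

```text
[529.13122187  -6.32193838  34.75315198] [-3.14053213e+00  1.02188430e-03  2.99376275e+00] [-0.18155637 -5.82916653  4.48319328] [-0.97921795  0.13402152 -0.04201332] [-2.57133672 47.01433931  0.70592067]
```

Call:
{"op": "move_arm", "data": {
  "plan": [0,0.03,0,0,0,0,1,0,0.025,0,0,0,0,1,0,0.015,0,0,0,0,1,0,0,0,0,0,0,1,0,0,0,0,0,0,1]
}}

```text
t: 4.78
position: [534.4, 29.0, 34.7]
tcp_rot: [3.14, 0.001, 2.994]
force: [0.5, 0.9, 4.8]
grip_width: 20.4
```

```bash
python3 - <<'E'
from h import *
s=ctrl.read_state();print(s["position"],s["tcp_rot"],s["force"],s["torque"],togo((538.6,39.8,34)))
E
```

```text
[534.35217497  29.01168856  34.72492239] [3.13982822e+00 1.02517513e-03 2.99405533e+00] [0.47225125 0.93910524 4.75540583] [ 0.07391538 -0.07595085 -0.01287339] [-2.61502202 11.29424846  0.74753269]
```

Call:
{"op": "move_arm", "data": {
  "plan": [0,0.004,0,0,0,0,1,0,0.004,0,0,0,0,1,0,0.004,0,0,0,0,1,0,0.004,0,0,0,0,1,0,0,0,0,0,0,1]
}}

```text
t: 5.4
position: [535.3, 35.4, 34.7]
tcp_rot: [-3.141, 0.001, 2.993]
force: [-0.7, -4.5, 6.8]
grip_width: 20.0
```

Call:
{"op": "move_arm", "data": {
  "plan": [0,0.002,0,0,0,0,1,0,0.002,0,0,0,0,1,0,0,0,0,0,0,1]
}}

```text
t: 5.78
position: [535.7, 37.2, 34.7]
tcp_rot: [-3.14, 0.001, 2.993]
force: [-1.1, -5.5, 6.1]
grip_width: 19.9
```

Call:
{"op": "move_arm", "data": {
  "plan": [0,0.002,0,0,0,0,1,0,0,0,0,0,0,1]
}}

```text
t: 6.02
position: [535.8, 38.2, 34.7]
tcp_rot: [-3.14, 0.001, 2.993]
force: [-1.0, -6.1, 6.4]
grip_width: 19.7
```

Call:
{"op": "move_arm", "data": {
  "plan": [0,0.002,0,0,0,0,1,0,0,0,0,0,0,1]
}}

```text
t: 6.28
position: [535.9, 39.1, 34.7]
tcp_rot: [-3.14, 0.001, 2.993]
force: [-0.6, -6.0, 7.0]
grip_width: 20.2
```

Call:
{"op": "move_arm", "data": {
  "plan": [0,0.002,0,0,0,0,1,0,0,0,0,0,0,1]
}}

```text
t: 6.52
position: [536.1, 40.1, 34.7]
tcp_rot: [-3.14, 0.001, 2.993]
force: [-1.3, -6.3, 6.8]
grip_width: 19.7
```

Call:
{"op": "move_arm", "data": {
  "plan": [0,0.002,0,0,0,0,1,0,0,0,0,0,0,1]
}}

```text
t: 6.78
position: [536.3, 41.1, 34.8]
tcp_rot: [-3.14, 0.001, 2.993]
force: [-0.7, -5.8, 5.3]
grip_width: 19.8
```

Call:
{"op": "move_arm", "data": {
  "plan": [0,0.002,0,0,0,0,1,0,0,0,0,0,0,1]
}}

```text
t: 7.02
position: [536.3, 41.5, 34.7]
tcp_rot: [-3.139, 0.001, 2.993]
force: [-1.2, -9.2, 6.7]
grip_width: 20.1
```

Call:
{"op": "move_arm", "data": {
  "plan": [0,0.002,0,0,0,0,1,0,0,0,0,0,0,1]
}}

```text
t: 7.28
position: [536.3, 41.5, 34.7]
tcp_rot: [-3.138, 0.0, 2.992]
force: [-2.4, -12.8, 7.3]
grip_width: 19.9
```

Call:
{"op": "move_arm", "data": {
  "plan": [0,0.002,0,0,0,0,1,0,0,0,0,0,0,1]
}}

```text
t: 7.52
position: [536.3, 41.5, 34.7]
tcp_rot: [-3.136, 0.0, 2.992]
force: [-4.2, -17.6, 7.8]
grip_width: 19.7
```

Contact is clear: position is stuck at y=41.5 while the force rises to 18 N. I'll relax the push a little, open and lift.

Call:
{"op": "move_arm", "data": {
  "plan": [0,-0.003,0,0,0,0,1,0,0,0,0,0,0,1,0,0,0,0,0,0,-1,0,0,0,0,0,0,-1,0,0,0,0,0,0,-1]
}}

```text
t: 8.15
position: [535.9, 44.0, 33.9]
tcp_rot: [3.141, -0.001, 2.994]
force: [0.3, 0.1, -0.1]
grip_width: 72.9
```

Call:
{"op": "move_arm", "data": {
  "plan": [0,0,0,0,0,0,-1,0,0,-0.08,0,0,0,-1,0,0,-0.12,0,0,0,-1,0,0,-0.12,0,0,0,-1,0,0,-0.06,0,0,0,-1]
}}

```text
t: 8.78
position: [537.0, 43.8, 228.5]
tcp_rot: [3.14, 0.006, 2.994]
force: [-0.5, -0.3, -0.3]
grip_width: 85.3
```

Call:
{"op": "move_arm", "data": {
  "plan": [0,0.07,0,0,0,0,-1,0,0.07,0,0,0,0,-1,0,0.06,0,0,0,0,-1,0,0,0,0,0,0,-1,0,0,0,0,0,0,-1]
}}

```text
t: 9.4
position: [550.8, 142.1, 224.2]
tcp_rot: [-3.141, -0.0, 2.994]
force: [0.2, -0.1, -0.2]
grip_width: 85.3
```

```bash
python3 - <<'E'
from h import *
s=ctrl.read_state();i=ctrl.camera_info("wrist")
cv2.imwrite("pics/w2.png",cv2.resize(ctrl.capture("wrist")[:,:,::-1],None,fx=1.5,fy=1.5))
np.save("w2.npy",i,allow_pickle=True)
print(s["t"],s["q"].round(3),s["position"],s["tcp_rot"],s["force"])
for p in[(537,41,72),(553,139.5,115)]:print(1.5*proj("wrist",p,i))
E
```

```text
9.4 [ 0.188  0.179  1.278 -0.     1.685 -1.235] [550.84054752 142.10645861 224.15747447] [-3.14134240e+00 -2.53797086e-04  2.99366497e+00] [ 0.2318479  -0.14575498 -0.17707302]
[231.40773392 271.45901912]
[384.03266723 292.89822096]
```

View pics/w2.png

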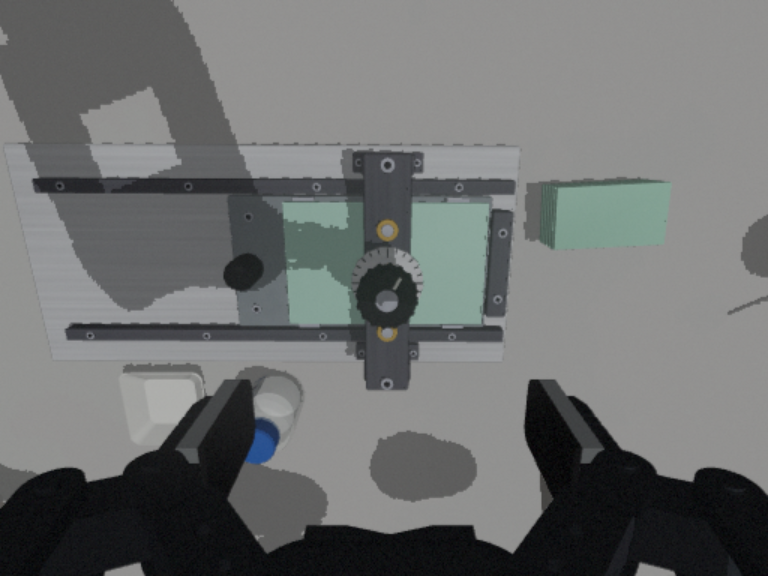

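The wrist view shows the carriage's front against the end stop at about (488,262), with no gap. The handle is at (240,270) and the knob's top centre at about (387,296), with its white line pointing up and right to (400,278).

```bash
python3 - <<'E'
from h import *
i=np.load("w2.npy",allow_pickle=True).item()
im=cv2.imread("pics/w2.png");g=cv2.cvtColor(im,cv2.COLOR_BGR2GRAY)
m=((g<45)*255).astype(np.uint8);n=np.zeros_like(m);n[245:345,345:430]=m[245:345,345:430]
n=cv2.morphologyEx(n,cv2.MORPH_CLOSE,np.ones((15,15)))
cs,_=cv2.findContours(n,0,2);c=max(cs,key=cv2.contourArea);print(cv2.boundingRect(c),cv2.minEnclosingCircle(c))
k=ray("wrist",387/1.5,296.5/1.5,115.9,i);print(k,togo(k))
a=ray("wrist",400/1.5,278/1.5,115.9,i);print(a-k)
E
```

```text
(357, 264, 59, 64) ((386.0467224121094, 295.5140075683594), 31.761098861694336)
[555.07387583 140.88371098 115.9       ] [ -4.26783592  -0.2407916  108.37056029]
[-9.61963416  8.77110719  0.        ]
```

Call:
{"op": "move_arm", "data": {
  "plan": [-0.0065,0,0,0,0,0,-1,0,0,0.02,0,0,-0.028,-1,0,0,0.03,0,0,-0.028,-1,0,0,0.03,0,0,-0.028,-1,0,0,0.03,0,0,-0.028,-1]
}}

```text
t: 10.07
position: [554.4, 141.3, 169.0]
tcp_rot: [-3.142, 0.0, -2.581]
force: [-0.2, 0.4, -1.0]
grip_width: 85.2
```

Call:
{"op": "move_arm", "data": {
  "plan": [0,0,0.03,0,0,-0.028,-1,0,0,0.03,0,0,-0.028,-1,0,0,0.03,0,0,0,-1,0,0,0,0,0,0,-1,0,0,0,0,0,0,-1]
}}

```text
t: 10.7
position: [554.5, 141.9, 124.9]
tcp_rot: [-3.141, 0.001, -2.236]
force: [-0.6, 0.1, -0.6]
grip_width: 85.4
```

```bash
python3 - <<'E'
from h import *
s=ctrl.read_state();i=ctrl.camera_info("wrist")
im=ctrl.capture("wrist")[:,:,::-1]
cv2.imwrite("pics/w3.png",cv2.resize(im,None,fx=1.5,fy=1.5))
np.save("w3.npy",i,allow_pickle=True)
print(s["t"],s["q"].round(3),s["position"],s["tcp_rot"],s["force"],togo((554.2,140.4,86)))
print(1.5*proj("wrist",(554.2,140.4,115.5),i))
E
```

```text
10.7 [ 0.186  0.241  1.406  0.     1.493 -2.29 ] [554.51092051 141.92589725 124.94202802] [-3.14103011e+00  7.75592005e-04 -2.23616964e+00] [-0.60759972  0.12199282 -0.59336727] [ 1.5528382  -0.60947259 39.19021649]
[388.68857321 365.04085324]
```

View pics/w3.png

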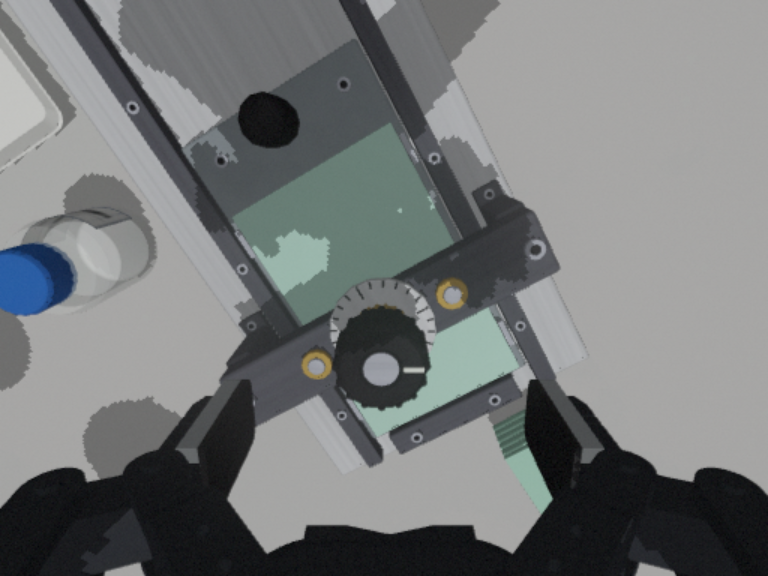

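The knob's top centre is at (381,369), with the white line pointing image right along tool +y. The carriage is still tight on the stop bar at (455,405). The knob is a few mm left of the finger midline.

```bash
python3 - <<'E'
from h import *
i=np.load("w3.npy",allow_pickle=True).item()
k=ray("wrist",381/1.5,369/1.5,115.7,i);print(k,togo((k[0],k[1],86)))
a=ray("wrist",425/1.5,370/1.5,115.7,i)-k;print(np.linalg.norm(a),np.arctan2(a[1],a[0]))
E
```

```text
[557.27768288 139.84946539 115.7       ] [ 0.08735538 -3.37127675 39.19447646]
15.809819628617715 2.4508733696893863
```

Call:
{"op": "move_arm", "data": {
  "plan": [0.001,-0.006,0.03,0,0,0,-1,0,0,0.03,0,0,0,-1,0,0,0.016,0,0,0,-1,0,0,0,0,0,0,-1,0,0,0,0,0,0,-1]
}}

```text
t: 11.38
position: [556.5, 139.8, 86.7]
tcp_rot: [-3.141, 0.001, -2.234]
force: [-0.8, -0.3, -0.7]
grip_width: 85.4
```

Call:
{"op": "move_arm", "data": {
  "plan": [0,0,0,0,0,0,1,0,0,0,0,0,0,1,0,0,0,0,0,0,1,0,0,0,0,0,0,1,0,0,0,0,0,0,1]
}}

```text
t: 12.0
position: [556.6, 139.6, 86.9]
tcp_rot: [-3.141, 0.001, -2.234]
force: [0.2, -1.1, 3.3]
grip_width: 34.1
```

```bash
python3 - <<'E'
from h import *
s=ctrl.read_state();print({k:np.round(v,3) for k,v in s.items()})
E
```

```text
{'t': np.float64(12.0), 'q': array([ 0.182,  0.279,  1.44 , -0.   ,  1.421, -2.297]), 'joint_velocities': array([ 0.002,  0.001,  0.001,  0.   ,  0.001, -0.001]), 'joint_efforts': array([ 9.3500e-01, -4.2877e+01, -3.2004e+01,  4.4200e-01,  2.7000e-02,
        1.4000e-02]), 'position': array([556.592, 139.644,  86.881]), 'tcp_rot': array([-3.141e+00,  1.000e-03, -2.234e+00]), 'force': array([ 0.162, -1.103,  3.302]), 'torque': array([-0.202, -0.062, -0.031]), 'grip_width': np.float64(34.115)}
```

Call:
{"op": "move_arm", "data": {
  "plan": [0,0,0.0002,0,0,0.02,1,0,0,0.0002,0,0,0.02,1,0,0,0.0002,0,0,0.02,1,0,0,0.0002,0,0,0.02,1,0,0,0.0002,0,0,0.02,1]
}}

```text
t: 12.62
position: [556.6, 139.6, 86.4]
tcp_rot: [-3.141, 0.001, -2.867]
force: [0.9, -1.7, 3.7]
grip_width: 34.9
```

```bash
cat >>h.py <<'E'
def st():
    s=ctrl.read_state();print(s["t"],"q6",s["q"][5].round(3),"yaw",s["tcp_rot"][2].round(4),s["position"].round(2),"F",s["force"].round(1),"M",s["torque"].round(3),"e6",s["joint_efforts"][5].round(3),s["grip_width"].round(1))
E
python3 -c "from h import *;st()"
```

```text
Traceback (most recent call last):
  File "h.py", line 16, in st
    s=ctrl.read_state();print(s["t"],"q6",s["q"][5].round(3),"yaw",s["tcp_rot"][2].round(4),s["position"].round(2),"F",s["force"].round(1),"M",s["torque"].round(3),"e6",s["joint_efforts"][5].round(3),s["grip_width"].round(1))
                                                                                                                                                                                                        ^^^^^^^^^^^^^^^^^^^^^
AttributeError: 'float' object has no attribute 'round'
```

Call:
{"op": "move_arm", "data": {
  "plan": [0,0,0.0002,0,0,0.02,1,0,0,0.0002,0,0,0.02,1,0,0,0.0002,0,0,0.02,1,0,0,0.0002,0,0,0.02,1,0,0,0.0002,0,0,0.02,1]
}}

```text
t: 13.25
position: [556.6, 139.6, 85.9]
tcp_rot: [3.141, 0.001, 2.788]
force: [1.0, -1.2, 3.7]
grip_width: 34.6
```

```bash
sed -i 's/s\["grip_width"\].round(1)/round(s["grip_width"],1)/' h.py; python3 -c "from h import *;st()"
```

```text
13.25 q6 -1.036 yaw 2.7883 [556.59 139.58  85.87] F [ 1.  -1.2  3.7] M [-0.302 -0.039  0.098] e6 -1.268 34.6
```

Call:
{"op": "move_arm", "data": {
  "plan": [0,0,0.0002,0,0,0.02,1,0,0,0.0002,0,0,0.02,1,0,0,0.0002,0,0,0.02,1,0,0,0.0002,0,0,0.02,1]
}}

```text
t: 13.75
position: [556.6, 139.6, 85.5]
tcp_rot: [3.141, 0.001, 2.286]
force: [1.0, -2.1, 4.0]
grip_width: 34.9
```

```bash
python3 -c "from h import *;st()"
```

```text
13.75 q6 -0.533 yaw 2.2856 [556.61 139.57  85.53] F [ 1.  -2.1  4. ] M [-0.324  0.01   0.009] e6 -1.268 34.9
```

Call:
{"op": "move_arm", "data": {
  "plan": [0,0,0.0001,0,0,0.01,1,0,0,0.0001,0,0,0.01,1,0,0,0.0001,0,0,0.01,1]
}}

```text
t: 14.12
position: [556.6, 139.6, 85.3]
tcp_rot: [3.141, 0.001, 2.099]
force: [0.6, -2.1, 4.2]
grip_width: 34.3
```

```bash
python3 -c "from h import *;st()"
```

```text
14.125 q6 -0.347 yaw 2.0993 [556.58 139.58  85.31] F [ 0.6 -2.1  4.2] M [-0.35  -0.066  0.005] e6 -0.606 34.3
```

Call:
{"op": "move_arm", "data": {
  "plan": [0,0,0.0001,0,0,0.01,1,0,0,0.0001,0,0,0.01,1,0,0,0.0001,0,0,0.01,1]
}}

```text
t: 14.5
position: [556.6, 139.6, 85.2]
tcp_rot: [3.141, 0.001, 1.911]
force: [1.1, -2.5, 3.5]
grip_width: 34.3
```

```bash
python3 -c "from h import *;st()"
```

```text
14.5 q6 -0.158 yaw 1.9108 [556.58 139.57  85.17] F [ 1.1 -2.5  3.5] M [-0.379 -0.052  0.009] e6 -0.606 34.3
```

Call:
{"op": "move_arm", "data": {
  "plan": [0,0,0.0001,0,0,0.01,1,0,0,0.0001,0,0,0.01,1,0,0,0.0001,0,0,0.01,1]
}}

```text
t: 14.88
position: [556.6, 139.6, 85.0]
tcp_rot: [3.141, 0.0, 1.722]
force: [1.0, -2.8, 4.0]
grip_width: 34.6
```

```bash
python3 -c "from h import *;st()"
```

```text
14.875 q6 0.03 yaw 1.7223 [556.57 139.6   85.  ] F [ 1.  -2.8  4. ] M [-0.283  0.022  0.055] e6 -0.606 34.6
```

Call:
{"op": "move_arm", "data": {
  "plan": [0,0,0.0001,0,0,0.01,1,0,0,0.0001,0,0,0.01,1]
}}

```text
t: 15.12
position: [556.6, 139.6, 85.0]
tcp_rot: [3.14, 0.0, 1.597]
force: [0.1, -2.7, 4.0]
grip_width: 34.7
```

```bash
python3 -c "from h import *;st()"
```

```text
15.125 q6 0.156 yaw 1.5966 [556.6  139.58  84.97] F [ 0.1 -2.7  4. ] M [-0.312 -0.002  0.133] e6 -0.602 34.7
```

Call:
{"op": "move_arm", "data": {
  "plan": [0,0,0.0001,0,0,0.01,1,0,0,0.0001,0,0,0.01,1]
}}

```text
t: 15.38
position: [556.6, 139.6, 84.9]
tcp_rot: [3.14, 0.0, 1.471]
force: [-0.5, -1.5, 4.4]
grip_width: 34.4
```

```bash
python3 -c "from h import *;st()"
```

```text
15.375 q6 0.281 yaw 1.4709 [556.6  139.59  84.92] F [-0.5 -1.5  4.4] M [-0.292  0.086  0.045] e6 -0.592 34.4
```

Call:
{"op": "move_arm", "data": {
  "plan": [0,0,0.0001,0,0,0.01,1,0,0,0.0001,0,0,0.01,1]
}}

```text
t: 15.62
position: [556.6, 139.7, 84.9]
tcp_rot: [3.14, -0.0, 1.348]
force: [2.3, 6.5, 3.4]
grip_width: 34.6
```

```bash
python3 -c "from h import *;st()"
```

```text
15.625 q6 0.405 yaw 1.3475 [556.62 139.72  84.91] F [2.3 6.5 3.4] M [ 1.277 -0.453  1.072] e6 0.982 34.6
```

Moment Mz jumped to 1.07 N m at about 2.70 rad of turn, so the screw is at its hard stop. I'll check for slip using the white line.

```bash
python3 - <<'E'
from h import *
s=ctrl.read_state();i=ctrl.camera_info("wrist")
im=ctrl.capture("wrist")[:,:,::-1];st()
np.save("w4.npy",i,allow_pickle=True)
cv2.imwrite("pics/w4f.png",im)
u,v=proj("wrist",(556.6,139.6,113.8),i);print(u,v)
y0=max(0,int(v)-70);x0=int(u)-90;print(x0,y0)
cv2.imwrite("pics/w4.png",cv2.resize(im[y0:y0+140,x0:x0+180],None,fx=4,fy=4,interpolation=cv2.INTER_CUBIC))
E
```

```text
15.675 q6 0.408 yaw 1.3448 [556.77 140.37  84.89] F [ 0.9 -0.9  4.4] M [-0.011 -0.225  0.647] e6 0.427 34.0
257.49990029928017 290.48057382003805
167 220
```

View pics/w4.png

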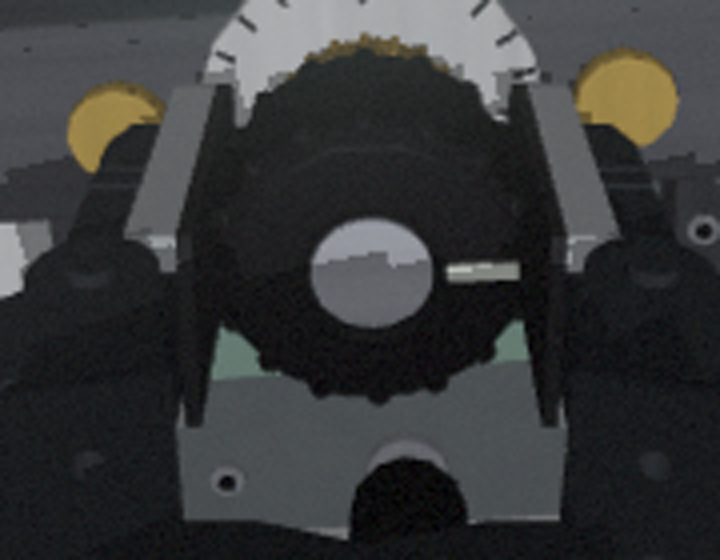

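The knob's centre is at (372,272) and its white line runs from (448,272) to (520,271), still square to the pads, so there was almost no slip. I'll measure the angle.

```bash
cat >>h.py <<'E'
def lineang(img,info,c,r,z,lo=110):
    "white line direction (world angle) near pixel c: PCA of ray-cast bright pixels"
    g=cv2.cvtColor(img,cv2.COLOR_BGR2GRAY);x,y,w,h=r
    m=((g[y:y+h,x:x+w]>lo)*255).astype(np.uint8)
    v,u=np.nonzero(m);P=np.array([ray("wrist",a+x,b+y,z,info)[:2] for a,b in zip(u,v)])
    vx,vy,px,py=cv2.fitLine(P.astype(np.float32),2,0,.01,.01).ravel()
    k=ray("wrist",*c,z,info)[:2];d=P.mean(0)-k
    return len(P),np.arctan2(d[1],d[0]),np.arctan2(vy,vx),k,np.hypot(*d)
E
python3 - <<'E'
from h import *
i=np.load("w4.npy",allow_pickle=True).item();im=cv2.imread("pics/w4f.png")
print(lineang(im,i,(167+372/4,220+272/4),(277,283,23,9),113.8), "tool y",1.3448-np.pi/2)
i=np.load("w3.npy",allow_pickle=True).item();im=cv2.imread("pics/w3.png")
im=cv2.resize(im,(512,384),interpolation=cv2.INTER_AREA)
print(lineang(im,i,(381/1.5,369/1.5),(266,241,20,12),115.7), "tool y",-2.236-np.pi/2+2*np.pi)
st()
E
```

```text
(68, np.float64(-0.20360022091528318), np.float32(-0.22701271), array([557.8990674 , 140.54566522]), np.float64(11.387323986502537)) tool y -0.22599632679489656
(65, np.float64(2.427893343516817), np.float32(-0.8769644), array([557.27768288, 139.84946539]), np.float64(12.428803384938755)) tool y 2.4763889803846895
15.675 q6 0.408 yaw 1.3448 [556.77 140.37  84.89] F [ 0.9 -0.9  4.4] M [-0.011 -0.225  0.647] e6 0.427 34.0
```

Call:
{"op": "move_arm", "data": {
  "plan": [0,0,0,0,0,0.004,1,0,0,0,0,0,0,1]
}}

```text
t: 15.92
position: [556.8, 140.3, 84.9]
tcp_rot: [3.14, -0.001, 1.324]
force: [1.4, 1.4, 5.1]
grip_width: 34.6
```

```bash
python3 - <<'E'
from h import *
s=ctrl.read_state();st();i=ctrl.camera_info("wrist")
im=ctrl.capture("wrist")[:,:,::-1].copy();cv2.imwrite("pics/w5f.png",im)
print(lineang(im,i,(167+372/4,220+272/4),(277,281,23,12),113.8), "tool y",s["tcp_rot"][2]-np.pi/2);st()
E
```

```text
15.925 q6 0.429 yaw 1.324 [556.77 140.29  84.89] F [1.4 1.4 5.1] M [ 0.334 -0.347  1.163] e6 1.275 34.6
(60, np.float64(-0.2617848796565311), np.float32(-0.19692074), array([558.0392746 , 141.08777075]), np.float64(11.139969539237105)) tool y -0.24682736467135613
15.975 q6 0.429 yaw 1.3241 [556.76 140.28  84.88] F [2.2 1.1 4.9] M [ 0.309 -0.337  1.202] e6 1.197 34.8
```

Torque rose from 0.65 to 1.2 N m for another 0.02 rad, so it's a firm stop with elastic wind-up. I'll unwind slightly to find the torque-free angle.

Call:
{"op": "move_arm", "data": {
  "plan": [0,0,0,0,0,-0.004,1,0,0,0,0,0,0,1]
}}

```text
t: 16.23
position: [556.8, 140.3, 84.9]
tcp_rot: [3.14, -0.001, 1.348]
force: [2.0, 2.2, 6.3]
grip_width: 34.2
```

```bash
python3 -c "from h import *;st()"
```

```text
16.225 q6 0.404 yaw 1.3484 [556.77 140.28  84.9 ] F [2.  2.2 6.3] M [ 0.379 -0.318  0.632] e6 0.528 34.2
```

Call:
{"op": "move_arm", "data": {
  "plan": [0,0,0,0,0,-0.003,1,0,0,0,0,0,0,1]
}}

```text
t: 16.48
position: [556.7, 140.3, 84.9]
tcp_rot: [3.14, -0.002, 1.366]
force: [1.9, 2.2, 6.0]
grip_width: 34.3
```

```bash
python3 -c "from h import *;st()"
```

```text
16.475 q6 0.386 yaw 1.3664 [556.75 140.27  84.9 ] F [1.9 2.2 6. ] M [ 0.407 -0.302  0.175] e6 0.105 34.3
```

Call:
{"op": "move_arm", "data": {
  "plan": [0,0,-0.0002,0,0,-0.02,1,0,0,-0.0002,0,0,-0.02,1,0,0,-0.0002,0,0,-0.02,1,0,0,-0.0002,0,0,-0.02,1,0,0,-0.0002,0,0,-0.02,1]
}}

```text
t: 17.1
position: [556.3, 140.2, 85.2]
tcp_rot: [3.141, -0.001, 1.998]
force: [-0.9, 1.4, 5.4]
grip_width: 34.4
```

Call:
{"op": "move_arm", "data": {
  "plan": [0,0,-0.0002,0,0,-0.02,1,0,0,-0.0002,0,0,-0.02,1,0,0,-0.0002,0,0,-0.02,1,0,0,-0.0002,0,0,-0.02,1,0,0,-0.0002,0,0,-0.02,1]
}}

```text
t: 17.73
position: [556.0, 139.9, 85.7]
tcp_rot: [3.141, -0.001, 2.626]
force: [-3.0, -0.1, 7.7]
grip_width: 34.3
```

Call:
{"op": "move_arm", "data": {
  "plan": [0,0,-0.0002,0,0,-0.02,1,0,0,-0.0002,0,0,-0.02,1,0,0,-0.0001,0,0,-0.0105,1,0,0,0,0,0,0,1,0,0,0,0,0,0,1]
}}

```text
t: 18.35
position: [555.9, 139.7, 85.9]
tcp_rot: [-3.142, -0.001, 2.94]
force: [-2.8, -0.2, 7.2]
grip_width: 34.2
```

```bash
python3 - <<'E'
from h import *
s=ctrl.read_state();st();i=ctrl.camera_info("wrist")
im=ctrl.capture("wrist")[:,:,::-1].copy();cv2.imwrite("pics/w6f.png",im)
np.save("w6.npy",i,allow_pickle=True)
k=ray("wrist",167+372/4,220+272/4,115,i)
print(k,lineang(im,i,(167+372/4,220+272/4),(277,281,23,12),115), "tool y",s["tcp_rot"][2]-np.pi/2)
cv2.imwrite("pics/w6.png",cv2.resize(im,None,fx=1.5,fy=1.5))
E
```

```text
18.35 q6 -1.187 yaw 2.9397 [555.89 139.73  85.94] F [-2.8 -0.2  7.2] M [-0.009  0.556  0.053] e6 0.045 34.2
[556.44619466 140.47673877 115.        ] (61, np.float64(1.3308810179160262), np.float32(1.4505194), array([556.44619466, 140.47673877]), np.float64(11.490581317971566)) tool y 1.3688825716983235
```

View pics/w6.png

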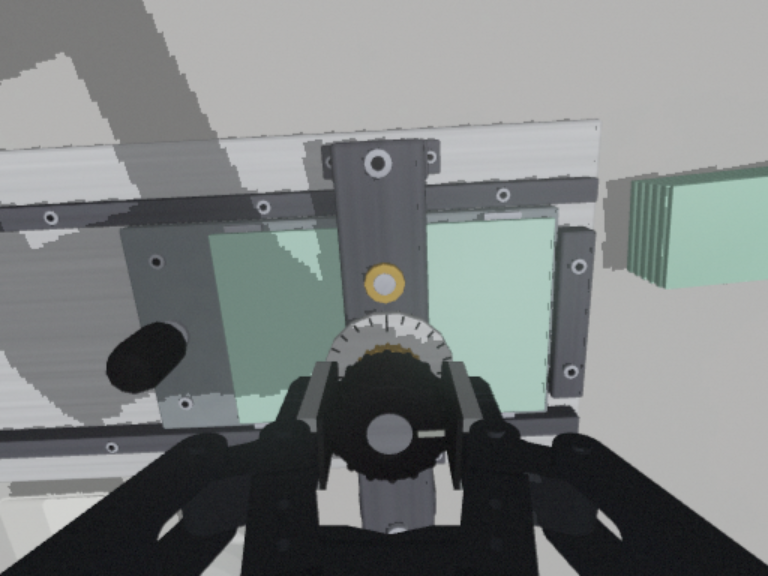

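The final view shows the carriage's front edge tight on the stop at (553,310). The knob is held at (390,433), with its line still square to the pads. The tool's backed-off turn is 1.567 rad. Handing in while gripping.

```bash
python3 -c "
from h import *
st();print(ctrl.finish_job())"
```

```text
18.4 q6 -1.187 yaw 2.9397 [555.88 139.73  85.94] F [-3.2 -0.5  7.4] M [-0.016  0.546  0.017] e6 0.05 34.5
the job is handed in; nothing more can be done
None
```

The coater is set: the carriage is home and the blade is backed off a quarter turn. I handed the job in at 18.4 s with the gripper still holding the thumbscrew head.

- **Carriage:** I gripped the handle and slid the carriage about 112 mm along the guides. It stopped dead while the push rose to about 18 N, and I eased off before letting go. Wrist views showed its front edge on the end stop with no gap, and it looked flat in the guides. It stopped 1.7 mm past my estimate from the top camera, which is about that camera's accuracy.
- **Thumbscrew seating:** I turned it about 2.7 rad clockwise to a hard stop. The moment rose to 1.2 N m, and the torque-free stop was at a tool yaw of about 1.373.
- **Back-off:** I turned it back to a yaw of 2.940, which is 1.567 rad against the 1.57 asked. The remaining moment about the screw was about 0.02 N m.
- **White-line check:** The line stayed square to the pads throughout, so the grip slipped little or not at all. Its angle reads only to about 0.1 rad, so it supports the quarter turn but is a coarser check than the yaw reading.
- **Other readings:** The last reading showed about 7 N upward and 0.55 N m sideways on the wrist, well under the limits. I saw no sign of anything else on the bench being touched.

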